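# Rock the vial sorter's gate and feed the vials down the other chute

### The job

The seesaw gate of the vial sorter leans towards the left tray, under the feed table. Press the raised right-hand end of its rocker key down until the gate has rocked fully over to the right, then push the two vials along the feed table with the fingertips so that both drop through the slot onto the gate and roll into the right-hand tray. Only press and push: do not lift the vials, let none go into the left tray or overboard, and leave the bystanders where they are.

Things in the scene. Friction and masses are not known exactly. Their poses are not given: they have to be found in the camera images.
- sorter: Bench vial sorter of aluminium, clear and white plastic, fixed, 110 x 360 mm on plan, 160 mm tall. Origin: centre of its underside; x points away from the robot, y to the left along the sorter (left = +y), z up; it is turned by up to 0.25 rad. From top to bottom: feed table (left half) and slot (middle), seesaw gate under the slot, a chute to either side, an open tray at either end; all smooth and slippery
- gate (a joint): Seesaw gate under the slot, with its rocker key outside the clear front cheek (robot's side). Hinge along the sorter's x at y = 0, 105 mm above the bench. 0 = level, negative = leans left (left end low), positive = leans right; stops at -0.40 and +0.40 rad. Top-heavy: it falls to the side it leans to and stays there; about 0.3 N on a pad rocks it over
- gate_ball (a point): centre of the steel ball (9 mm radius) on a stem over the pivot of the rocker key, 42 mm from the hinge line and 60 mm in front of the sorter's middle; it swings with the gate and leans to the side where the vials go
- pad_right (a point): centre of the top face of the right-hand rubber pad (30 x 30 mm) of the rocker key, 60 mm in front of the sorter's middle, 58 mm right of the pivot; it moves with the gate, from 133 mm above the bench when raised to 88 mm when down, with free space above and below
- pad_left (a point): centre of the top face of the left-hand pad of the rocker key, as pad_right, on the other side
- table_edge (a point): middle of the inner end of the feed table's level part (sorter's y = +40 mm), at its top, 140 mm above the bench; axes as the sorter's. The level part runs 128 mm from here in +y to its open outer end; side rims 3 mm high, 44 mm apart inside; a ridge 1.6 mm high across the outer end. From here on in -y a slope falls 8 mm in 26 mm to the slot: a vial pushed past this point rolls in by itself
- stop_top (a point): middle of the top edge of the white stop plate beyond the slot, 160 mm above the bench; its face towards the feed table is 28 mm from the lower end of the slope. The slot's side plates, 27 mm either side of the middle, stand 157 mm above the bench
- tray_right (a point): middle of the inner floor of the right-hand tray, 8 mm above the bench, 134 mm right of the sorter's middle; white open tray 90 x 85 mm, rim 53 mm above the bench
- tray_left (a point): middle of the inner floor of the left-hand tray, as tray_right, on the other side, under the feed table
- vial_0_mid (a point): middle of vial 0, a small white vial with a yellow cap, 16 mm thick and 40 mm long, about 15 g, lying on its side across the feed table (its length along the sorter's x), free to roll: push it low, with the tips 4 to 8 mm over the table; higher ones may ride up on it. The point's z axis is the vial's length. Vial 0 lies nearer the slot, vial 1 behind it; at rest the middle is 8 mm above the table
- vial_0: vial 0 itself, origin at the centre of its bottom end face, z along its length towards the cap
- vial_1_mid (a point): middle of vial 1, a small white vial with a yellow cap, 16 mm thick and 40 mm long, about 15 g, lying on its side across the feed table (its length along the sorter's x), free to roll: push it low, with the tips 4 to 8 mm over the table; higher ones may ride up on it. The point's z axis is the vial's length. Vial 0 lies nearer the slot, vial 1 behind it; at rest the middle is 8 mm above the table
- vial_1: vial 1 itself, origin at the centre of its bottom end face, z along its length towards the cap
- beaker: bystander, to be left alone: white plastic beaker, 65 mm wide, 80 mm tall; origin at the centre of its underside
- marker: bystander, to be left alone: marker pen lying down, 135 mm long, 17 mm thick; origin at the centre of its underside
- timer: bystander, to be left alone: flat bench timer, 60 x 66 x 18 mm; origin at the centre of its underside
- sample_rack: bystander, to be left alone: narrow white sample rack, 27 x 140 x 58 mm; origin at the centre of its underside

How it is judged:
On the way:
1. the gate is rocked fully over to the right while both vials still lie on the feed table (value of joint gate above 0.35 rad and z of each of vial_0_mid, vial_1_mid in the frame of sorter above 0.14 m), for 0.2 s.
At the end, for the whole second after the job is handed in: The gate leans right (joint above 0.35 rad) and both vials lie at rest (slower than 0.03 m/s) in the right-hand tray: their middles within the tray's walls and below 45 mm above the bench (value of joint gate above 0.35 rad and y of vial_0_mid in the frame of sorter between -0.178 and -0.09 m and x of vial_0_mid in the frame of sorter between -0.045 and 0.045 m and z of each of vial_0_mid, vial_1_mid in the frame of sorter below 0.045 m and linear speed of each of vial_0, vial_1 below 0.03 m/s and y of vial_1_mid in the frame of sorter between -0.178 and -0.09 m and x of vial_1_mid in the frame of sorter between -0.045 and 0.045 m); the robot touches nothing.
It fails at once if a vial is lifted off the feed table (its middle more than 24 mm over the table's top) (z of any of vial_0_mid, vial_1_mid in the frame of sorter above 0.164 m).
It fails at once if a vial goes down the left chute ((y of vial_0_mid in the frame of sorter above 0.03 m and z of vial_0_mid in the frame of sorter below 0.125 m) or (y of vial_1_mid in the frame of sorter above 0.03 m and z of vial_1_mid in the frame of sorter below 0.125 m)).
It fails at once if a vial is taken or knocked over the side of the sorter (x of any of vial_0_mid, vial_1_mid in the frame of sorter above 0.05 m or x of any of vial_0_mid, vial_1_mid in the frame of sorter below -0.05 m).
It fails at once if a bystander (beaker, marker, timer, sample rack) is shifted by more than 30 mm (distance of any of beaker, marker, timer, sample_rack from where it was at the start of the episode above 0.03 m).
It also fails if it takes over 48 s, if anything falls off the work surface, if the arm or the gripper's body presses on something with over 40 N, if the wrist force passes 120 N, or if a joint passes its speed limit or range.

### The arm

A 7-joint arm with a two-finger parallel gripper is mounted at the origin on a cart in front of the work surface, level with it; the furniture and walls round the work are solid. World frame = base frame: x ahead of the robot, y to its left, z up, the work surface at z = 0. Lengths are in m, angles in rad, forces in N, time in s.
With the tool pointing down it reaches from about 0.35 to 0.775 m from the base axis. Payload 3.1 kg.
Tool frame: the origin (TCP) lies between the finger pads; the fingertips stand 8 mm ahead of it and the grasp point (between the pads) lies 11 mm behind it; z points along the fingers, y is the direction in which the jaws open and shut (so a half turn about z gives the same grasp; the last joint's range is limited). The gripper opens to 85 mm and grips with 20 to 120 N. Pads are 22 mm wide; open, the fingers measure 114 mm over their backs; the gripper's body (76 mm by 85 mm) begins 54 mm behind the grasp point. The pads swing forward as they close: fully open they stand 13 mm farther back than shut.
Start: joints at [-1.343, 0.311, 0.014, 1.512, -0.004, 1.319, -0.027], TCP at [0.147, 0.53, 0.239] pointing down, gripper open.
Joint ranges: [-2.7, 2.7], [-0.3, 1.91], [-1.27, 1.3], [0.12, 2.57], [-1.44, 4.58], [0.2, 2.03], [-3.05, 3.05]. Speed limits (rad/s): [2.79, 2.79, 3.14, 3.14, 3.14, 3.14, 3.14].

### API

Orientations are given as a 3x3 rotation matrix whose columns are the frame's x, y, z axes.
In Python, from rig import bot, cams, trace gives the robot as it stands.
- The arm moves only by the tool move_arm, never from a script. Its argument "series" is a list of rows, each a list of 5 numbers: the shift along the world's x, y, z in m, then the turn about the world's z in rad, then the gripper command: -1 is fully open, 1 is shut, values between are in proportion. A call has 1 to 10 rows; each row shifts and turns the pose as measured when the row begins; what a row does not reach is not made up. A row lasts 1/10 s, in which the tool goes at most 50 mm and 8.59 degrees, less where a joint would pass 70% of its speed; a pose out of reach is approached as far as the arm can. A call with a gripper value outside its range is refused whole. The fingers move at their own pace and stop on an object; "squeeze" is the grip in N (left out, the last holds). Time passes only in rows, so rows that do not move let the fingers close. It gives the time, the measured TCP pose, the force and the opening at its end, in the units of the state.
- bot.get_obs(): the state, without advancing time (a new reading comes with each control period).
- cams.get_image(name): name is "scene" or "top" or "wrist"; returns a dict with "frame" (480x640x3 uint8, red, green, blue), "vertical_fov" (degrees; the focal length in pixels is half the picture's height over the tangent of half this angle, whatever the lens; pixels are square), "cx", "cy" (the principal point, pixels), "rvec" (rotation vector, rad) and "tvec" (3), from world to camera coordinates, as OpenCV has them. Camera axes: x right, y down, z forward; pixel columns grow to the right and rows downward; lengths in m; the calibration is good to about 2 mm. A picture is of the moment at which its call begins. There is no depth.
- bot.sign_off(): hands the job in, once; it reports no verdict.
Trained networks look in the newest picture that a camera, given by its name, has taken for a name from the list of things; names that differ only in an ending like _2 or _b are one class to them, and where a whole thing is asked for, a point or a joint stands for the part that bears it (a point fixed in the world has none). Each returns a list of dicts, best first, with "confidence" (0 to 1); they miss things now and then, are a little off and sometimes report something else, mostly with a low value. They report only what shows in the picture. A call takes as long as a camera call.
- trace(thing, camera): "pixels" (480x640 bool, what is visible of it) and "pixel" ([column, row] in pixels, amid what is visible of it).
The state is a dict: "t": time; "joint_positions": joint angles; "dq": joint speeds; "effort": joint torques, N m; "tool_pos": TCP position; "tool_rot": TCP orientation; "ft_force": force on the tool from outside, world axes, zero at the start; "wrist_torque": the same for the moment, N m; "gripper_width": finger opening in m.
Only numpy, scipy, OpenCV 4.12 (cv2) and the standard library are available. Lean on these libraries where they do the work, as an engineer would, in place of code of your own. Each camera call takes 0.05 s, during which the arm holds its last target.

## Working session

There is one attempt and no reset: what is moved stays moved. The work goes in short steps, Python scripts to look and compute and a tool call to move; the robot and the scene stay as the last step left them, time stands still between calls to the robot, and variables do not carry over. Pictures are saved under pics/ and viewed, and the job is handed in when it is done.

Besides the shell and the picture viewer there is one more tool, called as name(argument=value, ...), one argument or row to a line, values as JSON. move_arm: Moves the arm, as the interface text tells. Its arguments: {"type":"object","properties":{"series":{"type":"array","items":{"type":"array","items":{"type":"number"}}},"squeeze":{"type":"number"}},"required":["series"]}

```bash
mkdir -p pics; ls; python3 - <<'E'
from rig import bot,cams,trace
import cv2
o=bot.get_obs();print({k:(v.round(3).tolist() if hasattr(v,'round') else v) for k,v in o.items()})
for n in ['scene','top','wrist']:
    d=cams.get_image(n);cv2.imwrite(f'pics/a_{n}.png',d['frame'][...,::-1]);print(n,d['vertical_fov'],d['cx'],d['cy'],d['rvec'],d['tvec'])
    for t in ['sorter','gate_ball','pad_right','pad_left','table_edge','stop_top','tray_right','vial_0_mid','vial_1_mid','tray_left','beaker','marker','timer','sample_rack']:
        r=trace(t,n)
        print(t,[(x['confidence'],x['pixel'],x['pixels'].sum()) for x in r[:2]])
E
```

```text
pics
{'t': 0.0, 'joint_positions': [-1.343, 0.312, 0.014, 1.513, -0.004, 1.319, -0.027], 'dq': [-0.0, -0.001, -0.001, -0.0, 0.001, 0.0, 0.0], 'effort': [-0.0, -37.99, 0.146, -23.059, 0.012, 0.013, -0.0], 'tool_pos': [0.146, 0.529, 0.238], 'tool_rot': [[-0.964, 0.266, -0.001], [0.266, 0.964, -0.002], [-0.0, -0.002, -1.0]], 'ft_force': [0.955, 0.523, -0.503], 'wrist_torque': [-0.046, 0.03, -0.024], 'gripper_width': 0.08586610408332623}
scene 54.73111793588146 316.86121340348495 237.73882807142442 [ 1.93333157 -0.65786146  0.44176969] [-0.32231304  0.25919904  0.79770223]
sorter [(0.84, [337.9, 258.5], np.int64(7354)), (0.59, [247.2, 220.3], np.int64(563))]
gate_ball [(0.92, [314.5, 240.3], np.int64(386)), (0.33, [337.6, 259.5], np.int64(7192))]
pad_right [(0.7, [315.0, 241.4], np.int64(272))]
pad_left [(0.62, [318.8, 241.0], np.int64(399))]
table_edge [(0.97, [339.2, 260.0], np.int64(7294))]
stop_top [(0.8, [339.5, 259.2], np.int64(7148))]
tray_right [(0.62, [340.9, 261.6], np.int64(7393))]
vial_0_mid [(0.51, [319.6, 211.8], np.int64(102)), (0.23, [340.9, 262.3], np.int64(7184))]
vial_
[... 1005 characters left out ...]
60.3, 217.6], np.int64(152))]
tray_left [(0.68, [306.1, 226.7], np.int64(7604)), (0.17, [315.4, 238.8], np.int64(1428))]
beaker [(0.68, [169.5, 268.0], np.int64(937))]
marker [(0.76, [297.6, 292.2], np.int64(378)), (0.73, [281.8, 215.9], np.int64(121))]
timer [(0.93, [440.2, 261.2], np.int64(689))]
sample_rack [(0.76, [204.8, 304.0], np.int64(1051))]
wrist 59.26191954534257 314.59267377481683 234.8657644197446 [-2.29711727 -1.74711561 -0.26934335] [-0.54933984 -0.03732616  0.37987698]
sorter []
gate_ball []
pad_right []
pad_left []
table_edge []
stop_top []
tray_right []
vial_0_mid []
vial_1_mid []
tray_left []
beaker []
marker []
timer []
sample_rack [(0.86, [227.2, 440.2], np.int64(2264))]
```

```bash
python3 - <<'E'
import cv2
for n,(x0,y0,x1,y1) in {'scene':(200,170,460,380),'top':(140,170,460,330)}.items():
    i=cv2.imread(f'pics/a_{n}.png')[y0:y1,x0:x1]
    s=2.5 if n=='top' else 2.8
    cv2.imwrite(f'pics/b_{n}.png',cv2.resize(i,None,fx=s,fy=s,interpolation=cv2.INTER_CUBIC))
E
```

```text
(no output)
```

View pics/a_scene.png

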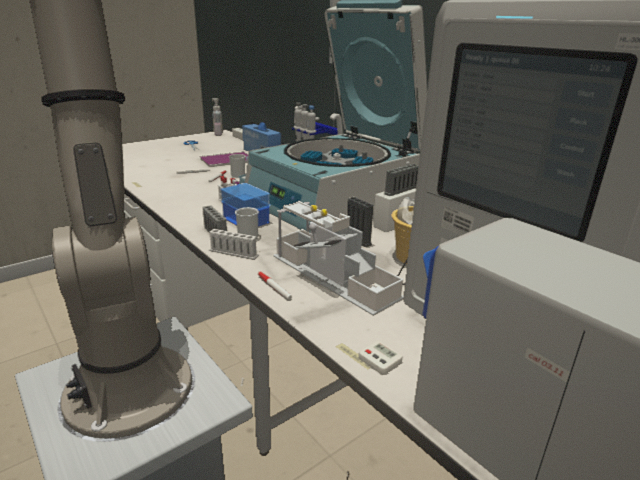

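View pics/b_scene.png

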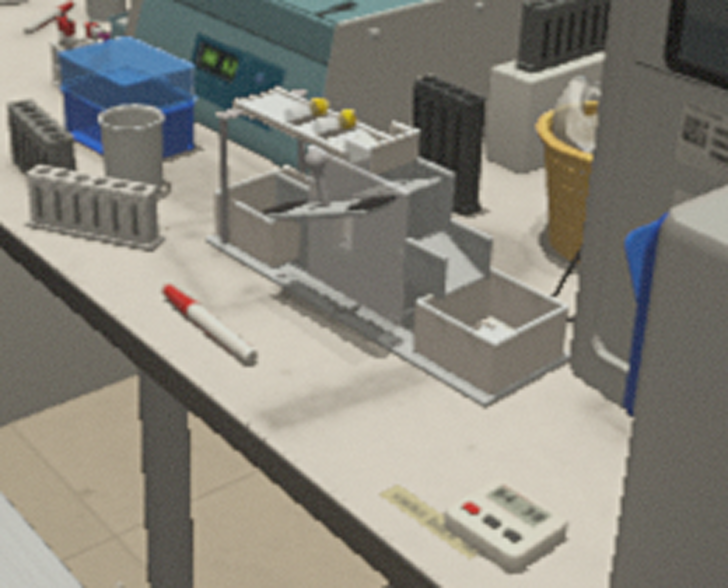

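View pics/b_top.png

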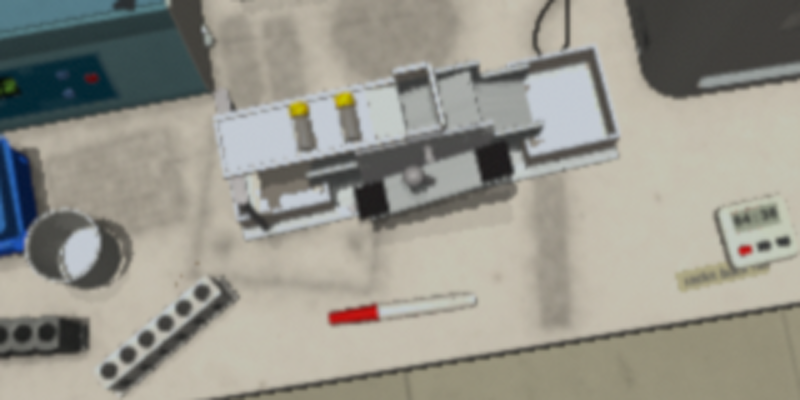

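View pics/a_top.png

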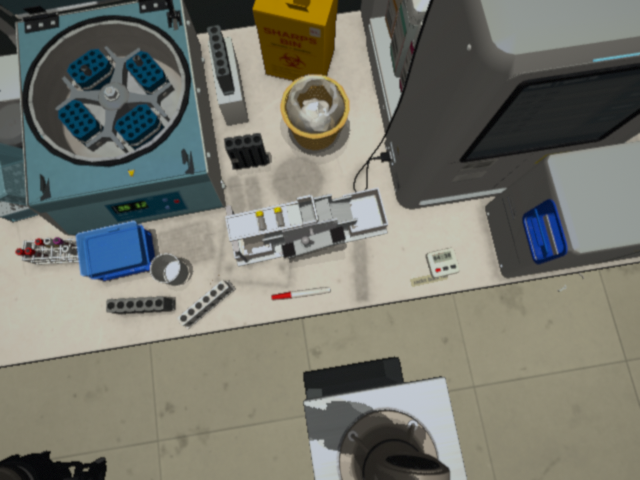

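```bash
cat > h.py <<'E'
import numpy as np,cv2
from scipy.optimize import least_squares
cal={'scene':(54.73111793588146,316.86121340348495,237.73882807142442,[1.93333157,-0.65786146,0.44176969],[-0.32231304,0.25919904,0.79770223]),
'top':(55.648629009646704,314.5149641887911,239.31651134192057,[1.93508143,-2.27668745,0.24508574],[0.15459962,0.47042413,0.96886611])}
def proj(c,P):
    f,cx,cy,r,t=cal[c];f=240/np.tan(np.radians(f/2))
    K=np.array([[f,0,cx],[0,f,cy],[0,0,1.]])
    return cv2.projectPoints(np.array(P,float).reshape(-1,3),np.array(r),np.array(t),K,None)[0].reshape(-1,2)
def s2w(s,p):
    c,n=np.cos(s[2]),np.sin(s[2]);p=np.array(p,float).reshape(-1,3)
    return np.c_[s[0]+c*p[:,0]-n*p[:,1],s[1]+n*p[:,0]+c*p[:,1],p[:,2]]
E
cat > fit.py <<'E'
from h import *
T=lambda u,v:(140+u/2.5-.3,170+v/2.5-.3)
S=lambda u,v:(200+u/2.8-.3,170+v/2.8-.3)
obs=[('top',T(413,177),(-.06,.0164,.1437)),('top',T(494,161),(-.06,-.0511,.133)),('top',T(372,199),(-.06,.0557,.0878)),
('top',T(617,157),(-.055,-.18,0)),('top',T(246,237),(-.055,.18,0)),
('scene',S(316,157),(-.06,.0164,.1437)),('scene',S(377,204),(-.06,-.0511,.133)),('scene',S(287,208),(-.06,.0557,.0878)),
('scene',S(487,402),(-.055,-.18,0)),('scene',S(208,240),(-.055,.18,0))]
def res(s): return np.concatenate([proj(c,s2w(s,p))[0]-o for c,o,p in obs])
r=least_squares(res,[.5,0,0],loss='soft_l1');s=r.x;print(s.round(4));print(r.fun.reshape(-1,2).round(1))
np.save('s.npy',s)
# vials: top and scene pixel traces
for tp,sp in [((279.8,217.5),(319.6,211.8)),((260.3,217.6),(306.2,209.9))]:
    q=least_squares(lambda q:np.concatenate([proj('top',s2w(s,[q[0],q[1],.148]))[0]-tp,proj('scene',s2w(s,[q[0],q[1],.148]))[0]-sp]),[0,.08])
    print('vial',q.x.round(4),q.fun.round(1))
for c,(x0,y0,x1,y1),k in [('scene',(200,170,460,380),2.8),('top',(140,170,460,330),2.5)]:
    im=cv2.imread(f'pics/b_{c}.png')
    def L(P,col):
        q=((proj(c,s2w(s,P))-[x0,y0]+.3)*k).astype(int);cv2.polylines(im,[q],True,col,1)
    L([(-.055,-.18,0),(-.055,.18,0),(.055,.18,0),(.055,-.18,0)],(0,0,255))
    L([(-.022,.04,.14),(-.022,.168,.14),(.022,.168,.14),(.022,.04,.14)],(0,200,0))
    L([(-.027,-.014,.16),(.027,-.014,.16)],(255,0,0))
    L([(-.0425,-.18,.053),(-.0425,-.09,.053),(.0425,-.09,.053),(.0425,-.18,.053)],(255,0,255))
    cv2.imwrite(f'pics/c_{c}.png',im)
E
python3 fit.py
```

```text
[0.5337 0.0852 0.0575]
[[ 0.4 -1.5]
 [ 0.  -1. ]
 [-0.4 -0.8]
 [ 0.8 -0.1]
 [-0.3  0.7]
 [ 0.3  1.6]
 [-1.6 -1.1]
 [-0.4 -0.7]
 [-0.5  2.8]
 [-0.5  1. ]]
vial [-0.0035  0.0585] [-0.5 -0.9 -0.6  2.6]
vial [-0.0009  0.0995] [-0.8  2.   2.7 -0.7]
```

View pics/c_top.png

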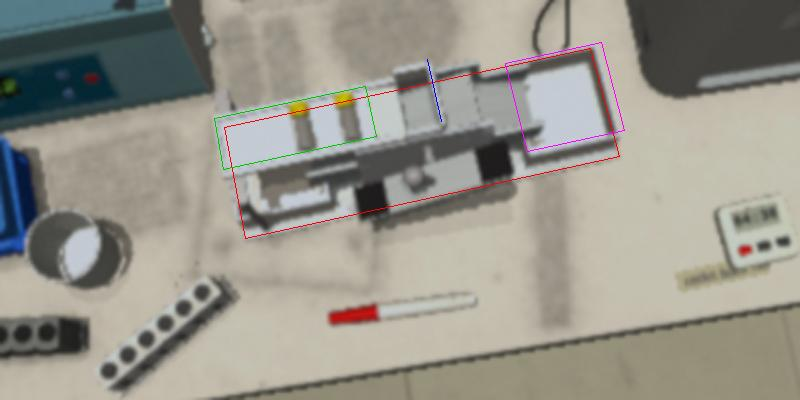

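View pics/c_scene.png

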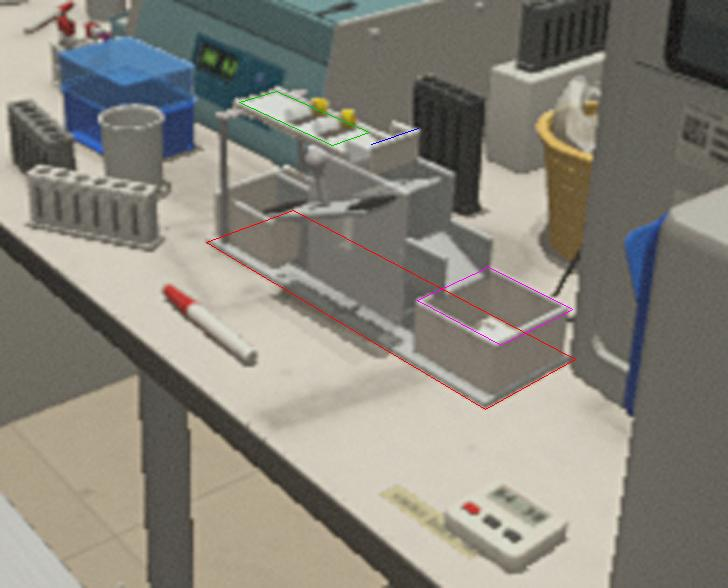

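move_arm(
  series=[
    [0.026, -0.041, 0, -0.12, 1],
    [0.026, -0.041, 0, -0.12, 1],
    [0.026, -0.041, 0, -0.12, 1],
    [0.026, -0.041, 0, -0.12, 1],
    [0.026, -0.041, 0, -0.12, 1],
    [0.026, -0.041, 0, -0.12, 1],
    [0.026, -0.041, 0, -0.12, 1],
    [0.026, -0.041, 0, -0.12, 1],
    [0.026, -0.041, 0, -0.12, 1],
    [0.026, -0.041, 0, -0.12, 1],
  ],
  squeeze=30,
)

```text
t: 3.25
tool_pos: [0.4057, 0.1133, 0.2402]
tool_rot: [[-0.071, 0.997, 0.009], [0.997, 0.071, 0.01], [0.01, 0.01, -1.0]]
ft_force: [1.2, 1.2, -0.7]
gripper_width: 0.0001
```

move_arm(
  series=[
    [0.025, -0.035, 0, -0.01, 1],
    [0.023, -0.032, 0, 0, 1],
    [0.016, -0.022, -0.01, 0, 1],
    [0, 0, 0, 0, 1],
  ],
)

```text
t: 3.65
tool_pos: [0.4747, 0.0116, 0.2322]
tool_rot: [[-0.045, 0.999, 0.017], [0.999, 0.045, 0.008], [0.007, 0.017, -1.0]]
ft_force: [-0.2, -0.9, -0.4]
gripper_width: -0.0002
```

```bash
python3 - <<'E'
from rig import bot,cams,trace
import cv2
o=bot.get_obs();print(o['tool_pos'],o['tool_rot'].round(3).tolist(),o['t'],o['ft_force'])
for n in ['scene','wrist','top']:
    d=cams.get_image(n);cv2.imwrite(f'pics/d_{n}.png',d['frame'][...,::-1]);print(n,d['vertical_fov'],d['cx'],d['cy'],d['rvec'],d['tvec'])
i=cv2.imread('pics/d_scene.png')[120:380,200:460];cv2.imwrite('pics/d_scenec.png',cv2.resize(i,None,fx=2.3,fy=2.3,interpolation=cv2.INTER_CUBIC))
E
```

```text
[0.47470363 0.01161269 0.23217425] [[-0.045, 0.999, 0.017], [0.999, 0.045, 0.008], [0.007, 0.017, -1.0]] 3.65 [-0.23703593 -0.89624722 -0.40230491]
scene 54.73111793588146 316.86121340348495 237.73882807142442 [ 1.93333157 -0.65786146  0.44176969] [-0.32231304  0.25919904  0.79770223]
wrist 59.26191954534257 314.59267377481683 234.8657644197446 [-2.84328523 -0.06317236 -0.03301897] [-0.47673234 -0.04139845  0.36382484]
top 55.648629009646704 314.5149641887911 239.31651134192057 [ 1.93508143 -2.27668745  0.24508574] [0.15459962 0.47042413 0.96886611]
```

View pics/d_wrist.png

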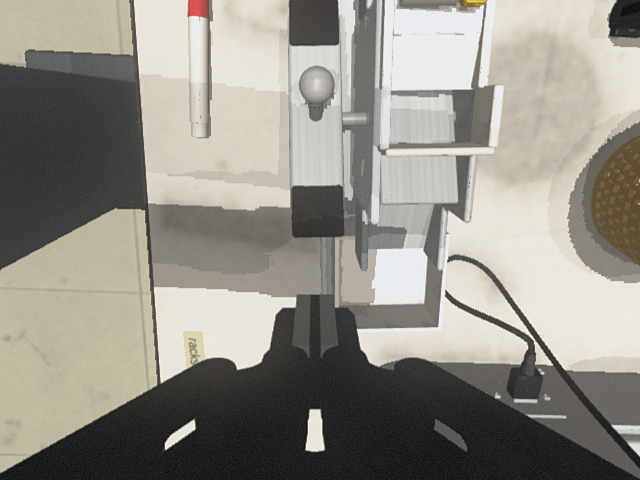

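View pics/d_scenec.png

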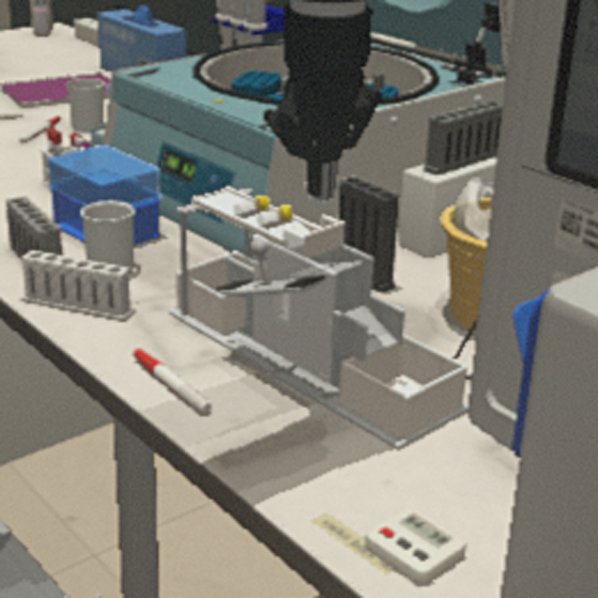

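```bash
cat >> h.py <<'E'
cal['wrist']=(59.26191954534257,314.59267377481683,234.8657644197446,[-2.84328523,-0.06317236,-0.03301897],[-0.47673234,-0.04139845,0.36382484])
E
sed -i "s/^def res/obs+=[('wrist',(316,84),(-.06,.0164,.1437)),('wrist',(317,201),(-.06,-.0511,.133))]\ndef res/" fit.py
cat >> fit.py <<'E'
im=cv2.imread('pics/d_wrist.png')
def L(P,col):
    cv2.polylines(im,[proj('wrist',s2w(s,P)).astype(int)],True,col,1)
L([(-.055,-.18,0),(-.055,.18,0),(.055,.18,0),(.055,-.18,0)],(0,0,255))
L([(-.022,.04,.14),(-.022,.168,.14),(.022,.168,.14),(.022,.04,.14)],(0,200,0))
L([(-.027,-.014,.16),(.027,-.014,.16)],(255,0,0))
L([(-.045,-.179,.053),(-.045,-.0915,.053),(.045,-.0915,.053),(.045,-.179,.053)],(255,0,255))
cy=lambda y:(.0059*.389+y*.921, .105+.0059*.921-y*.389)
P=[(x,)+cy(y) for x,y in [(-.075,-.043),(-.045,-.043),(-.045,-.073),(-.075,-.073)]]
L(P,(0,255,255))
cv2.imwrite('pics/c_wrist.png',im)
E
python3 fit.py
```

```text
[0.5321 0.0867 0.0578]
[[-0.2 -0.7]
 [-0.6 -0.2]
 [-1.  -0. ]
 [ 0.3  0.6]
 [-0.9  1.5]
 [-0.6  1.6]
 [-2.5 -1.2]
 [-1.2 -0.7]
 [-1.5  2.7]
 [-1.3  0.9]
 [ 0.5  0. ]
 [ 0.3  9.2]]
vial [-0.0021  0.0569] [-0.5 -0.9 -0.6  2.6]
vial [0.0006 0.0979] [-0.8  2.   2.7 -0.7]
```

View pics/c_wrist.png

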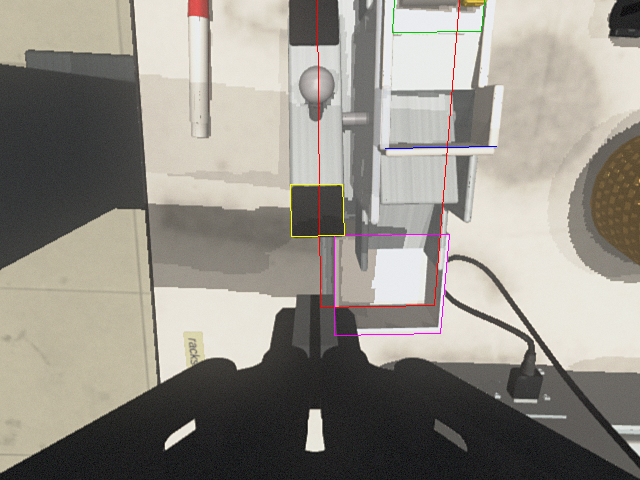

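move_arm(
  series=[
    [-0.002, 0.01, -0.025, 0.01, 1],
    [0, 0, -0.03, 0, 1],
    [0, 0, -0.018, 0, 1],
    [0, 0, -0.006, 0, 1],
    [0, 0, -0.006, 0, 1],
  ],
)

```text
t: 4.3
tool_pos: [0.4708, 0.0385, 0.1484]
tool_rot: [[-0.082, 0.996, 0.021], [0.996, 0.081, 0.021], [0.02, 0.023, -1.0]]
ft_force: [-0.0, 0.2, 0.2]
gripper_width: 0.0
```

move_arm(
  series=[
    [0.001, -0.008, 0.003, -0.01, 1],
    [0, 0, 0, 0, 1],
    [0, 0, 0, 0, 1],
  ],
)

```text
t: 4.6
tool_pos: [0.4725, 0.0314, 0.1531]
tool_rot: [[-0.074, 0.997, 0.024], [0.997, 0.073, 0.023], [0.021, 0.025, -0.999]]
ft_force: [0.5, -0.2, 1.0]
gripper_width: 0.0002
```

move_arm(
  series=[
    [0, -0.009, 0, -0.01, 1],
    [0, 0, 0, 0, 1],
    [0, 0, -0.005, 0, 1],
    [0, 0, -0.005, 0, 1],
    [0, 0, -0.006, 0, 1],
    [0, 0, -0.006, 0, 1],
  ],
)

```text
t: 5.2
tool_pos: [0.4746, 0.0206, 0.1319]
tool_rot: [[-0.061, 0.998, 0.029], [0.998, 0.061, 0.023], [0.021, 0.031, -0.999]]
ft_force: [-0.2, -0.9, -0.1]
gripper_width: -0.0002
```

move_arm(
  series=[
    [-0.001, 0, -0.006, 0, 1],
    [-0.001, 0, -0.006, 0, 1],
    [-0.001, 0, -0.006, 0, 1],
    [0, 0, -0.006, 0, 1],
    [0, 0, 0, 0, 1],
    [0, 0, 0, 0, 1],
  ],
)

```text
t: 5.8
tool_pos: [0.4695, 0.0212, 0.1036]
tool_rot: [[-0.062, 0.998, 0.025], [0.998, 0.062, 0.022], [0.021, 0.026, -0.999]]
ft_force: [0.4, -0.0, 0.4]
gripper_width: 0.0002
```

```bash
python3 - <<'E'
from rig import bot,cams,trace
import cv2
for n in ['scene','wrist']:
    d=cams.get_image(n);cv2.imwrite(f'pics/e_{n}.png',d['frame'][...,::-1]);print(n,d['rvec'].tolist(),d['tvec'].tolist())
i=cv2.imread('pics/e_scene.png')[120:380,200:460];cv2.imwrite('pics/e_scenec.png',cv2.resize(i,None,fx=2.3,fy=2.3,interpolation=cv2.INTER_CUBIC))
E
```

```text
scene [1.9333315746616704, -0.657861459600632, 0.44176969277720046] [-0.32231303798861, 0.2591990373057779, 0.797702228630946]
wrist [-2.855199009670223, -0.08211013113103625, -0.04812028633415818] [-0.4708288579156222, -0.0001453290041116882, 0.2372961497044438]
```

View pics/e_wrist.png

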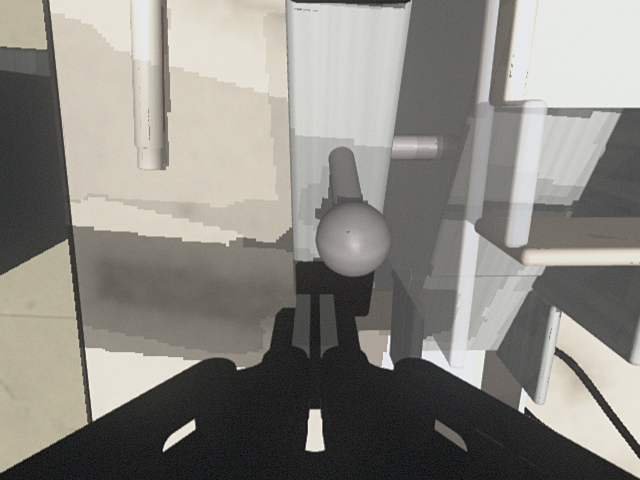

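View pics/e_scenec.png

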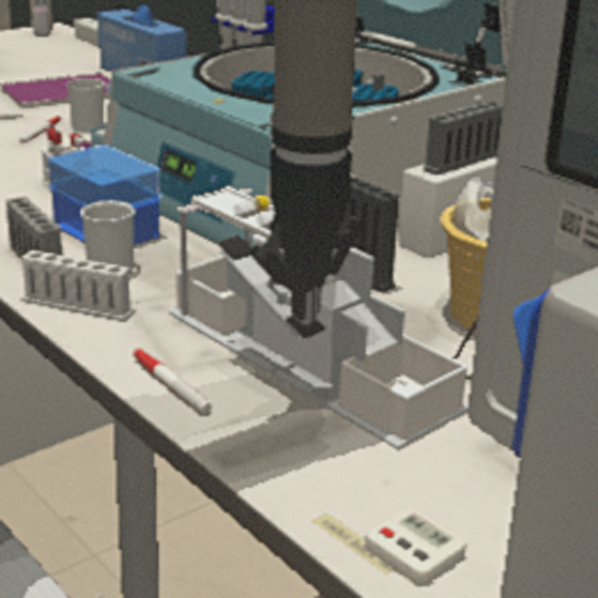

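move_arm(
  series=[
    [0, 0, 0.03, 0, 1],
    [0, 0, 0.04, 0, 1],
    [0, 0, 0.04, 0, 1],
    [0.01, 0.035, 0.02, 0, 1],
    [0.012, 0.045, 0, 0, 1],
    [0.012, 0.045, 0, 0, 1],
    [0.01, 0.035, 0, 0, 1],
    [0.005, 0.015, 0, 0, 1],
    [0, 0, 0, 0, 1],
    [0, 0, 0, 0, 1],
  ],
)

```text
t: 6.9
tool_pos: [0.5199, 0.2012, 0.2441]
tool_rot: [[-0.056, 0.998, 0.034], [0.998, 0.055, 0.028], [0.026, 0.036, -0.999]]
ft_force: [0.8, -0.7, 0.5]
gripper_width: 0.0001
```

move_arm(
  series=[
    [0.004, 0.02, -0.015, 0, 1],
    [0, 0, 0, 0, 1],
    [0, 0, 0, 0, 1],
  ],
)

```text
t: 7.2
tool_pos: [0.5246, 0.2152, 0.2301]
tool_rot: [[-0.048, 0.998, 0.035], [0.999, 0.048, 0.026], [0.024, 0.037, -0.999]]
ft_force: [0.4, -0.9, 0.7]
gripper_width: 0.0001
```

```bash
python3 - <<'E'
from rig import bot,cams,trace
import cv2
from h import *
for n in ['scene','wrist']:
    d=cams.get_image(n);cv2.imwrite(f'pics/f_{n}.png',d['frame'][...,::-1]);print(n,d['rvec'].tolist(),d['tvec'].tolist())
cal['wrist']=cal['wrist'][:3]+(d['rvec'],d['tvec'])
s=[.5321,.0867,.0578]
im=d['frame'][...,::-1].copy()
def L(P,col): cv2.polylines(im,[proj('wrist',s2w(s,P)).astype(int)],True,col,1)
L([(-.022,.04,.14),(-.022,.168,.14),(.022,.168,.14),(.022,.04,.14)],(0,200,0))
L([(-.027,-.014,.16),(.027,-.014,.16)],(255,0,0))
L([(-.02,.0569,.148),(.02,.0569,.148)],(0,0,255))
L([(-.02,.0979,.148),(.02,.0979,.148)],(0,0,255))
cv2.imwrite('pics/f_w.png',im)
o=bot.get_obs();print(o['tool_pos'],o['t'])
i=cv2.imread('pics/f_scene.png')[120:380,200:460];cv2.imwrite('pics/f_scenec.png',cv2.resize(i,None,fx=2.3,fy=2.3,interpolation=cv2.INTER_CUBIC))
E
```

```text
scene [1.9333315746616704, -0.657861459600632, 0.44176969277720046] [-0.32231303798861, 0.2591990373057779, 0.797702228630946]
wrist [-2.8592227688150826, -0.06069397489441594, -0.059129020420641686] [-0.5398613366430765, 0.15733306259629443, 0.4072135855281331]
[0.52413512 0.21615731 0.22995243] 7.3
```

View pics/f_w.png

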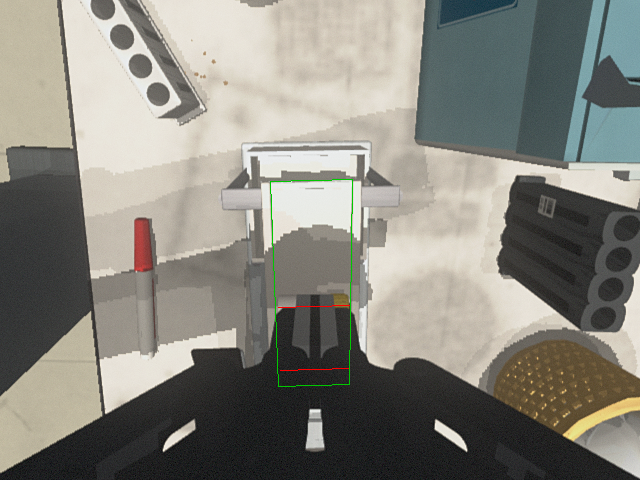

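View pics/f_scenec.png

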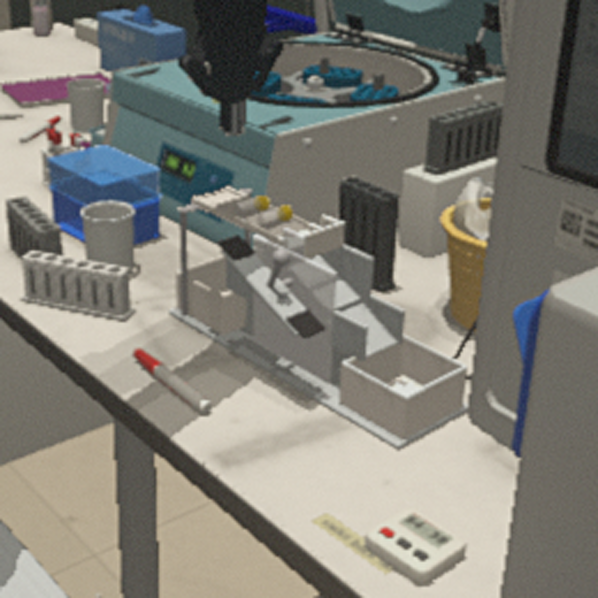

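move_arm(
  series=[
    [0, 0.005, -0.015, 0.005, 1],
    [0, 0, -0.02, 0, 1],
    [0, 0, -0.015, 0, 1],
    [0, 0, 0, 0, 1],
    [0, 0, 0, 0, 1],
  ],
)

```text
t: 7.8
tool_pos: [0.5263, 0.2155, 0.1831]
tool_rot: [[-0.046, 0.998, 0.041], [0.999, 0.045, 0.029], [0.027, 0.042, -0.999]]
ft_force: [-0.6, -0.7, 0.5]
gripper_width: -0.0002
```

move_arm(
  series=[
    [-0.002, 0.007, 0, 0.01, 1],
    [0, 0, 0, 0, 1],
    [0, 0, -0.01, 0, 1],
    [0, 0, -0.01, 0, 1],
    [0, 0, 0, 0, 1],
    [0, 0, 0, 0, 1],
  ],
)

```text
t: 8.4
tool_pos: [0.5258, 0.2231, 0.1646]
tool_rot: [[-0.057, 0.997, 0.046], [0.998, 0.055, 0.031], [0.029, 0.047, -0.998]]
ft_force: [-0.2, 0.3, 0.1]
gripper_width: -0.0001
```

move_arm(
  series=[
    [-0.001, 0, -0.006, 0, 1],
    [0, 0, -0.004, 0, 1],
    [0, 0, 0, 0, 1],
    [0, 0, 0, 0, 1],
  ],
)

```text
t: 8.8
tool_pos: [0.5246, 0.2228, 0.1534]
tool_rot: [[-0.056, 0.997, 0.045], [0.998, 0.055, 0.031], [0.028, 0.047, -0.999]]
ft_force: [0.5, 0.1, 0.3]
gripper_width: 0.0001
```

```bash
python3 - <<'E'
from rig import bot,cams,trace
import cv2
for n in ['scene','wrist']:
    d=cams.get_image(n);cv2.imwrite(f'pics/g_{n}.png',d['frame'][...,::-1])
o=bot.get_obs();print(o['tool_pos'],o['t'])
i=cv2.imread('pics/g_scene.png')[150:290,240:400];cv2.imwrite('pics/g_scenec.png',cv2.resize(i,None,fx=4,fy=4,interpolation=cv2.INTER_CUBIC))
E
```

```text
[0.52469638 0.22286418 0.15357413] 8.9
```

View pics/g_wrist.png

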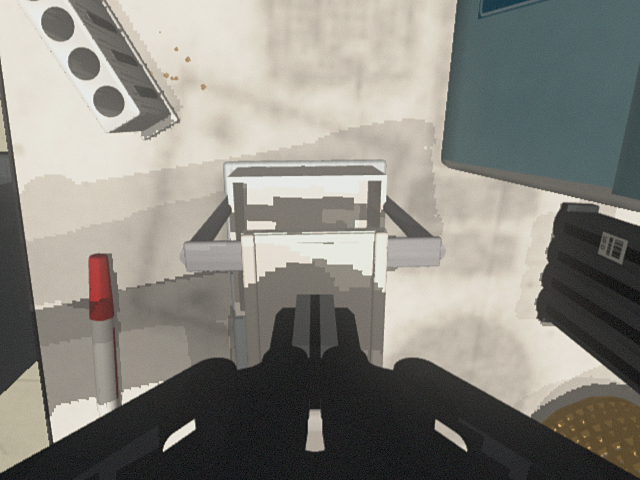

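View pics/g_scenec.png

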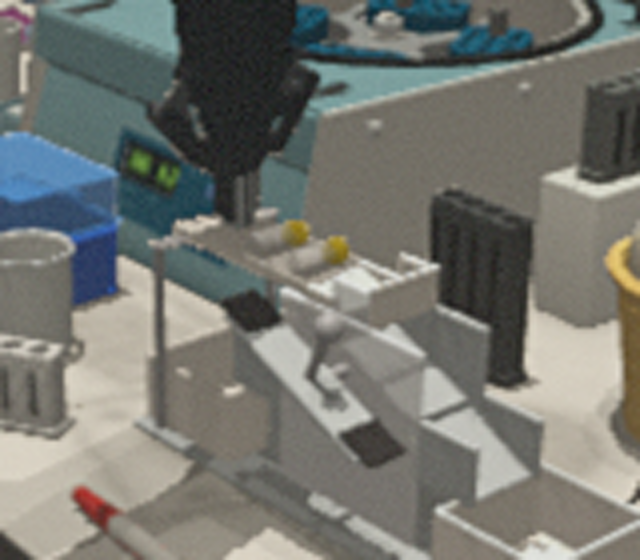

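move_arm(
  series=[
    [0, -0.003, 0, 0, 1],
    [0, -0.003, 0, 0, 1],
    [0, -0.003, 0, 0, 1],
    [0, -0.003, 0, 0, 1],
    [0, -0.003, 0, 0, 1],
    [0, -0.003, 0, 0, 1],
  ],
)

```text
t: 9.5
tool_pos: [0.5252, 0.2035, 0.1544]
tool_rot: [[-0.056, 0.997, 0.047], [0.998, 0.055, 0.032], [0.029, 0.048, -0.998]]
ft_force: [-0.2, -0.3, 0.8]
gripper_width: -0.0002
```

move_arm(
  series=[
    [0, -0.003, -0.001, 0, 1],
    [0, -0.003, 0, 0, 1],
    [0.001, -0.003, 0, 0, 1],
    [0, -0.003, 0, 0, 1],
    [0, -0.003, 0, 0, 1],
  ],
)

```text
t: 10.0
tool_pos: [0.5264, 0.1869, 0.1533]
tool_rot: [[-0.056, 0.997, 0.047], [0.998, 0.055, 0.032], [0.029, 0.048, -0.998]]
ft_force: [-0.1, 0.2, 0.4]
gripper_width: 0.0
```

```bash
cat > look.py <<'E'
import sys
from rig import bot,cams
import cv2
k=sys.argv[1]
d=cams.get_image('scene');cv2.imwrite(f'pics/{k}.png',d['frame'][...,::-1])
i=cv2.imread(f'pics/{k}.png')[150:290,240:400];a=cv2.resize(i,None,fx=4,fy=4,interpolation=cv2.INTER_CUBIC)
cv2.imwrite(f'pics/{k}c.png',a)
o=bot.get_obs();print(o['tool_pos'],o['t'])
E
python3 look.py h
```

```text
[0.52645061 0.18605804 0.1533241 ] 10.05
```

View pics/hc.png

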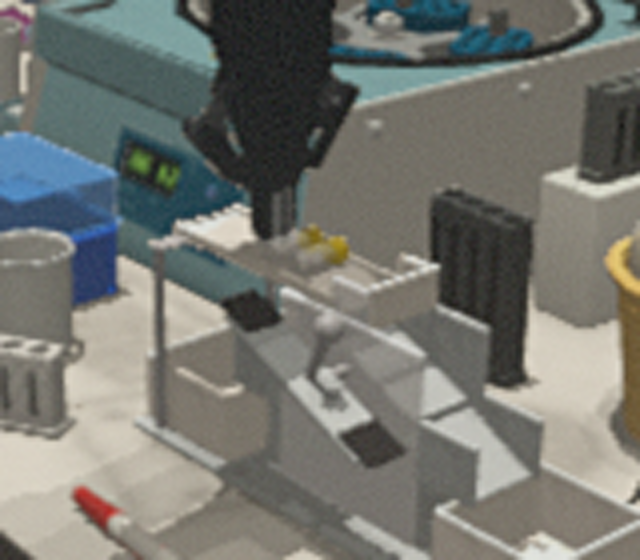

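move_arm(
  series=[
    [0, -0.003, 0, 0, 1],
    [0, -0.003, 0, 0, 1],
    [0, -0.003, 0, 0, 1],
    [0, -0.003, 0, 0, 1],
    [0, -0.003, 0, 0, 1],
    [0, -0.003, 0, 0, 1],
  ],
)

```text
t: 10.65
tool_pos: [0.5264, 0.1671, 0.1534]
tool_rot: [[-0.056, 0.997, 0.047], [0.998, 0.054, 0.032], [0.029, 0.049, -0.998]]
ft_force: [0.0, 0.4, 0.1]
gripper_width: -0.0002
```

```bash
python3 look.py i
```

```text
[0.52643296 0.16626347 0.15339376] 10.7
```

View pics/ic.png

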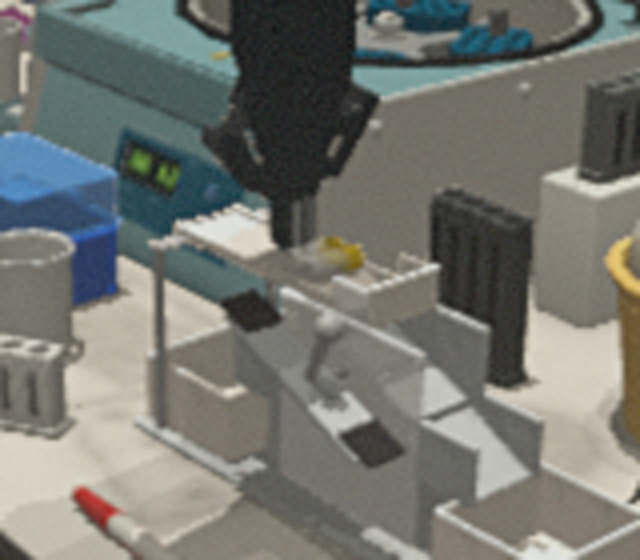

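move_arm(
  series=[
    [0.001, -0.003, 0, 0, 1],
    [0, -0.003, 0, 0, 1],
    [0, -0.002, 0, 0, 1],
    [0, 0, 0, 0, 1],
    [0, 0, 0, 0, 1],
    [0, 0, 0, 0, 1],
    [0, 0, 0, 0, 1],
    [0, 0, 0, 0, 1],
  ],
)

```text
t: 11.5
tool_pos: [0.5275, 0.1577, 0.1534]
tool_rot: [[-0.055, 0.997, 0.047], [0.998, 0.054, 0.031], [0.029, 0.048, -0.998]]
ft_force: [0.3, -0.5, -0.5]
gripper_width: 0.0002
```

```bash
python3 look.py j
```

```text
[0.52749535 0.15775678 0.15335877] 11.55
```

View pics/jc.png

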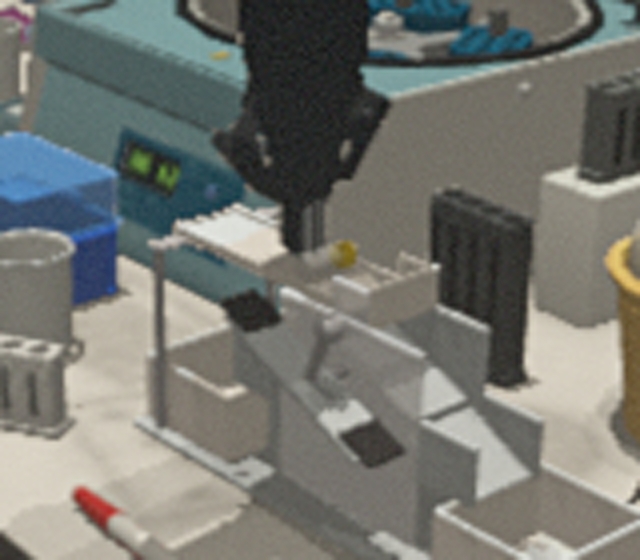

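```bash
cat > look2.py <<'E'
import sys
from rig import bot,cams
import cv2,numpy as np
k=sys.argv[1]
a=cams.get_image('scene')['frame'][...,::-1][170:330,270:430]
b=cams.get_image('top')['frame'][...,::-1][170:290,220:400]
a=cv2.resize(a,(400,400),interpolation=cv2.INTER_CUBIC);b=cv2.resize(b,(400*3//2//2*2//2*1+100,267),interpolation=cv2.INTER_CUBIC)
c=np.zeros((400,400+b.shape[1],3),np.uint8);c[:,:400]=a;c[:267,400:]=b
cv2.imwrite(f'pics/{k}.png',c)
E
python3 look2.py k
```

```text
(no output)
```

View pics/k.png

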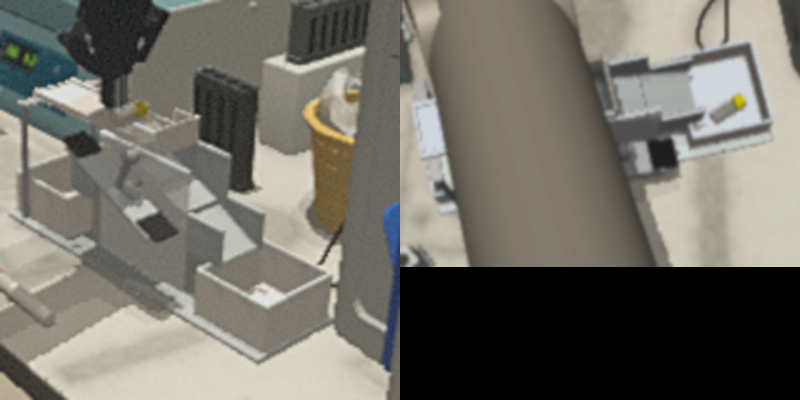

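Vial 0 lies in the right tray (yellow cap at about (740,102) in the composite). Vial 1 is still on the table in front of the fingers, so I keep pushing.

move_arm(
  series=[
    [0, -0.003, 0, 0, 1],
    [0, -0.003, 0, 0, 1],
    [0, -0.003, 0, 0, 1],
    [0, -0.003, 0, 0, 1],
    [0, -0.002, 0, 0, 1],
    [0, -0.002, 0, 0, 1],
    [0, 0, 0, 0, 1],
    [0, 0, 0, 0, 1],
    [0, 0, 0, 0, 1],
    [0, 0, 0, 0, 1],
  ],
)

```text
t: 12.65
tool_pos: [0.5276, 0.1398, 0.1534]
tool_rot: [[-0.054, 0.997, 0.047], [0.998, 0.053, 0.031], [0.028, 0.049, -0.998]]
ft_force: [0.4, -0.6, -0.7]
gripper_width: 0.0001
```

```bash
python3 look2.py l
```

```text
(no output)
```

View pics/l.png

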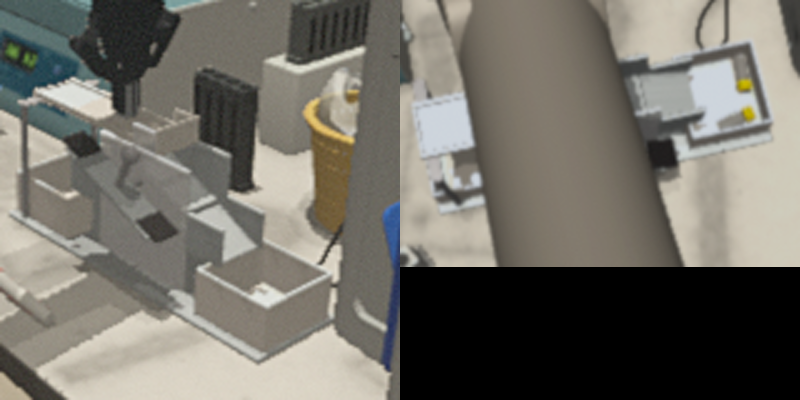

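Both caps now show in the right tray, at about (744,84) and (748,113). I lift the fingers clear.

move_arm(
  series=[
    [0, 0.002, 0.01, 0, 1],
    [0, 0, 0.03, 0, 1],
    [0, 0, 0.04, 0, 1],
    [-0.01, 0.04, 0.01, 0, 1],
    [-0.01, 0.04, 0, 0, 1],
    [-0.01, 0.04, 0, 0, 1],
    [0, 0.03, 0, 0, 1],
    [0, 0, 0, 0, 1],
    [0, 0, 0, 0, 1],
    [0, 0, 0, 0, 1],
  ],
)

```text
t: 13.75
tool_pos: [0.4965, 0.2968, 0.2551]
tool_rot: [[-0.05, 0.997, 0.055], [0.998, 0.048, 0.036], [0.033, 0.056, -0.998]]
ft_force: [-0.4, 0.4, 0.5]
gripper_width: -0.0002
```

```bash
python3 look2.py m; sleep 0; python3 - <<'E'
from rig import bot
o=bot.get_obs();print(o['t'],o['tool_pos'],abs(o['dq']).max())
E
```

```text
13.85 [0.49697955 0.29559195 0.25507644] 0.006995478193190443
```

View pics/m.png

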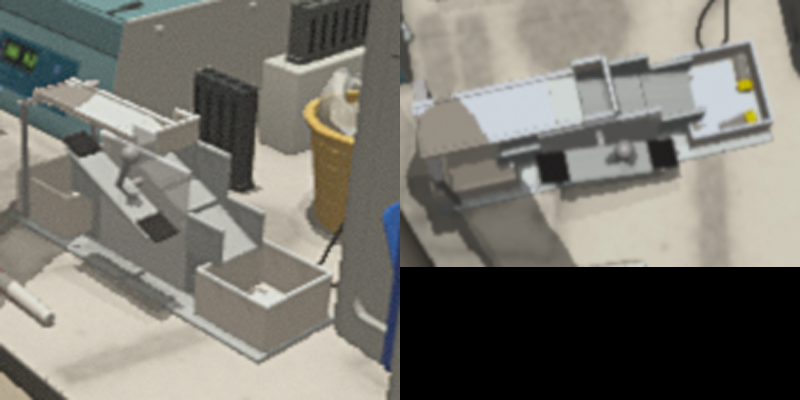

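move_arm(
  series=[
    [0, 0, 0, 0, 1],
    [0, 0, 0, 0, 1],
    [0, 0, 0, 0, 1],
    [0, 0, 0, 0, 1],
    [0, 0, 0, 0, 1],
    [0, 0, 0, 0, 1],
    [0, 0, 0, 0, 1],
    [0, 0, 0, 0, 1],
    [0, 0, 0, 0, 1],
    [0, 0, 0, 0, 1],
  ],
)

```text
t: 14.85
tool_pos: [0.4984, 0.2912, 0.2553]
tool_rot: [[-0.041, 0.998, 0.055], [0.999, 0.039, 0.034], [0.031, 0.057, -0.998]]
ft_force: [0.6, 0.7, 0.0]
gripper_width: -0.0003
```

move_arm(
  series=[
    [0, 0, 0, 0, 1],
    [0, 0, 0, 0, 1],
    [0, 0, 0, 0, 1],
    [0, 0, 0, 0, 1],
    [0, 0, 0, 0, 1],
    [0, 0, 0, 0, 1],
    [0, 0, 0, 0, 1],
    [0, 0, 0, 0, 1],
    [0, 0, 0, 0, 1],
    [0, 0, 0, 0, 1],
  ],
)

```text
t: 15.85
tool_pos: [0.4983, 0.2912, 0.2553]
tool_rot: [[-0.041, 0.998, 0.055], [0.999, 0.039, 0.034], [0.031, 0.056, -0.998]]
ft_force: [-0.2, -0.1, 0.0]
gripper_width: -0.0004
```

```bash
python3 look2.py n
```

move_arm(
  series=[
    [0, 0, 0, 0, 1],
    [0, 0, 0, 0, 1],
    [0, 0, 0, 0, 1],
    [0, 0, 0, 0, 1],
    [0, 0, 0, 0, 1],
    [0, 0, 0, 0, 1],
    [0, 0, 0, 0, 1],
    [0, 0, 0, 0, 1],
    [0, 0, 0, 0, 1],
    [0, 0, 0, 0, 1],
  ],
)

```text
t: 16.95
tool_pos: [0.4983, 0.2913, 0.2553]
tool_rot: [[-0.041, 0.998, 0.055], [0.999, 0.039, 0.034], [0.031, 0.057, -0.998]]
ft_force: [-0.5, -0.3, -0.4]
gripper_width: -0.0
```

```bash
python3 look2.py o; python3 -c "
import cv2
a,b=[cv2.imread(f'pics/{k}.png') for k in 'no'];c=cv2.imread('pics/m.png')
print(cv2.absdiff(a,b)[40:140,680:780].max(),cv2.absdiff(c,b)[40:140,680:780].max())"
```

```text
3 3
```

View pics/o.png

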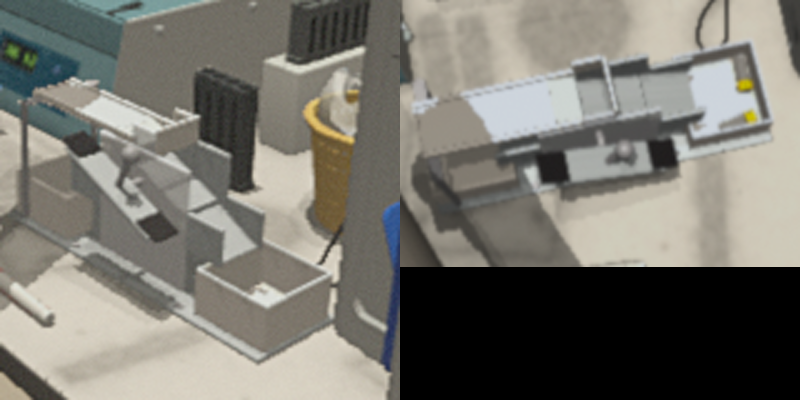

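```bash
python3 -c "
from rig import bot
bot.sign_off()"
```

```text
the job is handed in; nothing more can be done
```

I rocked the gate over to the right by pressing the raised right-hand pad. Both vials then went through the slot into the right-hand tray, and the job was handed in at about 17 s.

- **Gate:** the pictures taken after the press showed it leaning right with both vials still on the feed table. It was still leaning right in the last picture.
- **Vials:** I pushed them slowly with the shut fingertips, about 5 mm above the table. Vial 0 dropped first, then vial 1. In the last pictures both yellow caps are in the right tray, and nothing in the tray moved over 3 s.
- **Robot and bystanders:** the arm was clear of everything at the end. It never went near the bystanders, though I took no final position measurement of them. The measured force never went above about 2 N.
- **Not fully certain:** I judged the gate angle and the vial heights from the pictures, not from a direct reading. One vial may be resting against the tray wall, which I estimate still leaves its middle well under 45 mm.

During the press the arm overshot sideways by about 17 mm. I corrected that before it touched the pad.

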